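# Tip, catch and gently close the gauge case lid

## Robot

A 6-joint arm with a two-finger parallel gripper is mounted at the origin on the work surface. World frame = base frame: x ahead of the robot, y to its left, z up, the work surface at z = 0. Lengths are in mm, angles in degrees, forces in N, time in s.
With the tool pointing down it reaches from about 400 to 925 mm from the base axis. Payload 12.5 kg.
Tool frame: the origin (TCP) lies midway between the tips of the shut fingers; the grasp point (between the pads) lies grip_point_offset behind it (grip_point_offset is the distance from the TCP to the grasp point, in mm); z points along the fingers, y is the line along which they close (so a half turn about z gives the same grasp; the last joint's range is limited). The gripper opens to 95 mm and grips with 3 to 60 N. Pads are 20 mm wide; open, the fingers measure 119 mm over their backs; the gripper's body (75 mm by 180 mm) begins 59 mm behind the grasp point.
Start: joints at [-79.389, 28.126, 89.318, -0, 62.55, -6.05], TCP at [179.222, -598.771, 214.661] pointing down, gripper open.
Joint ranges: [-177.58, 177.58], [-47.91, 125.51], [2.72, 160], [-65.01, 245.01], [3.68, 167.84], [-153.87, 153.87]. Speed limits (degrees/s): [127.2, 127.2, 159.86, 180, 180, 180].

## Interface

Orientations are given as a 3x3 rotation matrix whose columns are the frame's x, y, z axes.
In Python, from plant import * gives the robot as it stands. The module is installed in compiled form; this text tells all that it offers.
- The arm moves only by the tool send_rows, never from a script. Its argument "steps" is a list of rows, each a list of 7 numbers: the closure, from 0 (fully open) to 1 (shut), then the shift along the tool's x, y, z in m, then the turn, a rotation vector about the tool's x, y, z in rad. A call has 1 to 20 rows; each row shifts and turns the commanded pose from where the row before left it, along the tool's axes as they then stand; what a row does not reach is not made up. A row lasts 1/12 s, in which the tool goes at most 41.7 mm and 7.16 degrees, less where a joint would pass 70% of its speed; a pose out of reach is approached as far as the arm can. A call is refused whole if a number of a shift passes 0.0417 or a number of a turn 0.125, either way. A call with a gripper value outside its range is refused whole. The fingers move at their own pace and stop on an object; "force" is the grip in N (left out, the last holds). Time passes only in rows, so rows that do not move let the fingers close. It gives the time, the measured TCP pose, the force, the opening and the grip force at its end, in the units of the state.
- read_state(): the state, without advancing time (a new reading comes with each control period).
- snapshot(name): name is "scene" or "side" or "wrist"; returns the picture (420x560x3 uint8, red, green, blue); there is no depth.
- calibration(name): a dict with "fx", "fy", "cx", "cy" (pixels), "xyz" and "attitude" of the camera in the world; the wrist camera has in their place "hand_eye" (4x4, takes a point from camera to tool coordinates, whose origin is the TCP and whose axes are the flange's). Camera axes: x right, y up, looking along -z (the intrinsics and any distortion apply to the point x, -y, -z); pixel columns grow to the right and rows downward; lengths in mm; the calibration is good to about 2 mm. The wrist camera is an equidistant fisheye: a pixel r from the principal point sees the ray r / f radians off the axis. A picture is of the moment at which its call begins: read the wrist's pose just before it. calibration takes no time and is no camera call.
- finish_job(): hands the job in; it is judged then, once.
The state is a dict: "t": time; "joint_positions": joint angles; "joint_velocities": joint speeds; "joint_efforts": joint torques, N m; "eef_pos": TCP position; "ee_rot": TCP orientation; "wrist_force": force on the tool from outside, world axes, zero at the start; "torque": the same for the moment, N m; "grip_width": opening from 0.0 (shut) to 1.0 (fully open); "grasp_force": force on a finger pad.
Only numpy, scipy, OpenCV 4.12 (cv2) and the standard library are available. Lean on these libraries where they do the work, as an engineer would, in place of code of your own. Each camera call takes 0.05 s, during which the arm holds its last target. There are 200 camera calls.

## Task

The wooden gauge case on the bench stands open, its lid leaning back: push the lid forward from behind, past upright, until it falls on its own, then catch it from below on the outside of your fingers before it has fallen two thirds of the way, and lower it slowly until it is fully shut, with no drop or bang. Do not pinch the lid, leave the nuts, gauge and other things around the case where they are, and finish clear of everything.

Things in the scene. Friction and masses are not known exactly. Their poses are not given: they have to be found in the camera images.
- case: Open wooden gauge case fixed to the bench, 150 mm (its x) by 200 mm (its y) by 80 mm high, walls 9 mm, brass fittings inside below the rim; origin at the centre of its underside, z up. The lid's hinge is on its +x top rim; its front faces its -x, roughly towards the robot (up to 26 degrees of yaw). The shut lid overhangs the front by 22 mm, so a finger outside the case can bear it from below.
- lid (a joint): Angle of the case's wooden lid, rad: 0 = shut, pi/2 = upright, stop at 1.85 (leaning back, as at the start). About 0.3 kg; the hinge has a damper (0.30 N m s/rad), little friction, no spring. The lid balances at about 1.50; let go at 1.35 it falls by itself, slowly at first, passing 0.6 after about 2 to 3 s and shutting at 0.7 to 1 rad/s if not caught.
- lid_hinge (a point): Point on the hinge line, mid-width of the lid, 80.5 mm above the bench and 75 mm from the case's centre along its +x; it does not move. The lid's inner face passes through the hinge line; its thickness lies on the outer side.
- lid_edge (a point): Mid-width of the lid's free edge, at its lower corner when shut, 172 mm from the hinge line and 2 mm outward of the inner face; moves with the lid. Lid: 200 mm wide, 12 mm thick; at the free edge and sides the first 6 mm are rebated 2 mm on both faces (8 mm thick). Axes are the lid's: z out of its outer face, -x from hinge to free edge.
- nut_a: Loose brass hexagon nut, 46 mm across flats, 20 mm high, 28 mm hole, lying on the bench to the left (+y) of the case; origin at the centre of its underside. To be left alone.
- nut_b: A nut like nut_a, to the right (-y) of the case. To be left alone.
- nut_c: A nut like nut_a, behind the case (beyond the hinge). To be left alone.
- plug: Brass plug standing on its 42 mm hexagon head, 40 mm high, at the front left of the case; origin at the centre of its underside. To be left alone.
- gauge: Steel plug gauge lying on the bench on the right of the case, 120 mm long (its x), 23 mm thick; origin under its middle. To be left alone.
- oil: Grey plastic bottle, 56 mm diameter, 160 mm high, on the left of the bench; origin at the centre of its underside. To be left alone.
- tin: Open steel tin, 80 mm diameter, 75 mm high, on the right of the bench; origin at the centre of its underside. To be left alone.
- spanner: Steel spanner lying on the right of the bench, under 200 mm long (its x). To be left alone.

How it is judged:
By the outcome, as a careful person would: the job done as asked, in the order asked, and still so for the second after the job is handed in, with the robot touching nothing.
It also fails if it takes over 45 s, if anything falls off the work surface, if the arm or the gripper's body presses on something with over 40 N, if the wrist force passes 120 N, or if a joint passes its speed limit or range.

## Working session

There is one attempt and no reset: what is moved stays moved. The work goes in short steps, Python scripts to look and compute and a tool call to move; the robot and the scene stay as the last step left them, time stands still between calls to the robot, and variables do not carry over. Pictures are saved under pics/ and viewed, at most 10 in all, crops included, and the job is handed in when it is done.

Besides the shell and the picture viewer there is one more tool, called after "Emit:" as name([rows], argument=value, ...), one row to a line, values as JSON. send_rows: Moves the arm, as the interface text tells. Its arguments: {"type":"object","properties":{"steps":{"type":"array"},"force":{"type":"number"}},"required":["steps"]}

```bash
mkdir -p pics; python3 - <<'E'
from plant import *
import cv2
s=read_state();print(s['t'],s['eef_pos'],s['ee_rot'],s['wrist_force'])
for n in ("scene","side"):
    c=calibration(n);print(n,c)
    cv2.imwrite(f"pics/{n}0.png",snapshot(n)[:,:,::-1])
print(calibration("wrist"))
E
```

```text
0.0 [ 179.18279132 -598.51591655  214.06893523] [[ 9.58006381e-01  2.86746817e-01 -1.92131935e-04]
 [ 2.86746855e-01 -9.58005797e-01  1.06515515e-03]
 [ 1.21366341e-04 -1.07551866e-03 -9.99999414e-01]] [-0.19427436  0.63448411 -0.56523241]
scene {'fx': 449.20519540877467, 'fy': 449.20519540877467, 'cx': 275.2298490975, 'cy': 207.5329582501643, 'xyz': array([1239.8293643 ,  169.82081229,  922.33296332]), 'attitude': array([[-0.27570767, -0.71914495,  0.63782115],
       [ 0.96116899, -0.21440448,  0.17373799],
       [ 0.01180892,  0.66095481,  0.75033279]])}
side {'fx': 495.70817404432563, 'fy': 495.70817404432563, 'cx': 281.6990805157705, 'cy': 216.12147640662667, 'xyz': array([-363.02173287,  963.98768071,  983.92903875]), 'attitude': array([[-0.7126056 ,  0.40332054, -0.57404338],
       [-0.70118362, -0.38247364,  0.60171043],
       [ 0.02312571,  0.83129204,  0.55535462]])}
{'fx': 325.19226210127806, 'fy': 325.19226210127806, 'cx': 284.4849731401809, 'cy': 214.48745925023857, 'hand_eye': array([[-4.15051407e-04,  9.66721067e-01,  2.55832378e-01,
         7.26670098e+01],
       [ 9.99999081e-01,  7.31422173e-04, -1.14149038e-03,
         4.75775873e-01],
       [-1.29062427e-03,  2.55831669e-01, -9.66720482e-01,
        -1.68752134e+02],
       [ 0.00000000e+00,  0.00000000e+00,  0.00000000e+00,
         1.00000000e+00]])}
```

View pics/scene0.png

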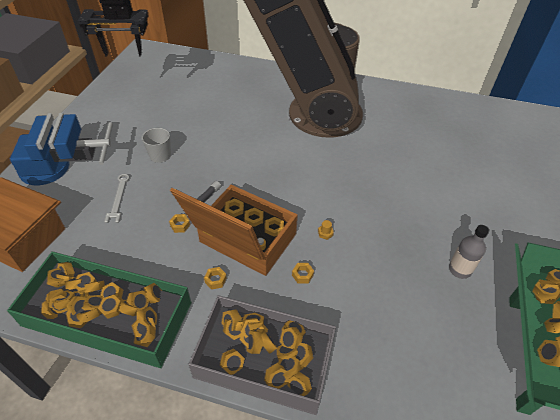

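View pics/side0.png

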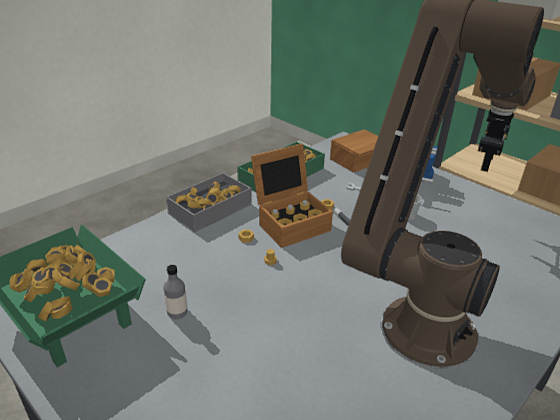

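The scene view shows the case near (245,225) with its lid leaning towards the camera, a nut at (216,277) behind it and the trays beyond. In the side view the case is at (295,215). I'll enlarge both to pick corners.

```bash
python3 - <<'E'
import cv2
a=cv2.imread("pics/scene0.png")[170:320,160:360]
b=cv2.imread("pics/side0.png")[130:280,220:380]
cv2.imwrite("pics/c1.png",cv2.resize(a,None,fx=4,fy=4,interpolation=cv2.INTER_CUBIC))
cv2.imwrite("pics/c2.png",cv2.resize(b,None,fx=4,fy=4,interpolation=cv2.INTER_CUBIC))
E
```

```text
(no output)
```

View pics/c1.png

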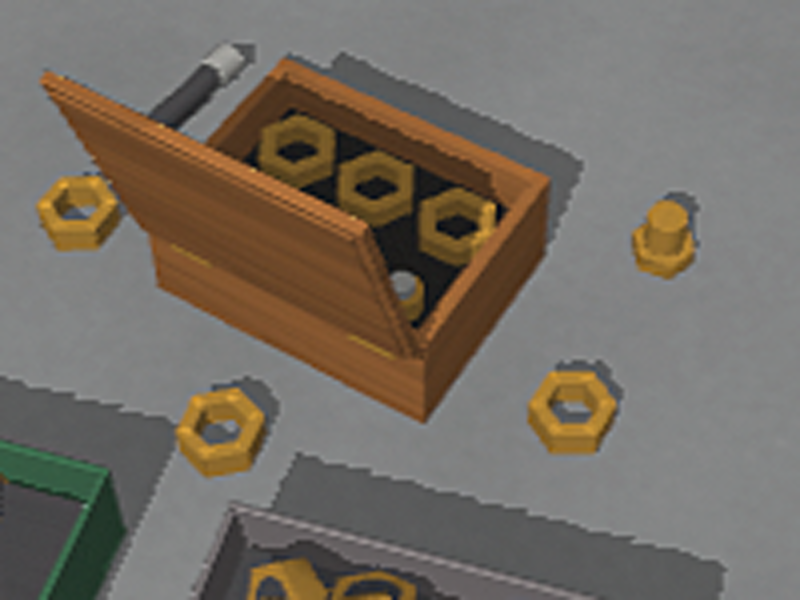

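View pics/c2.png

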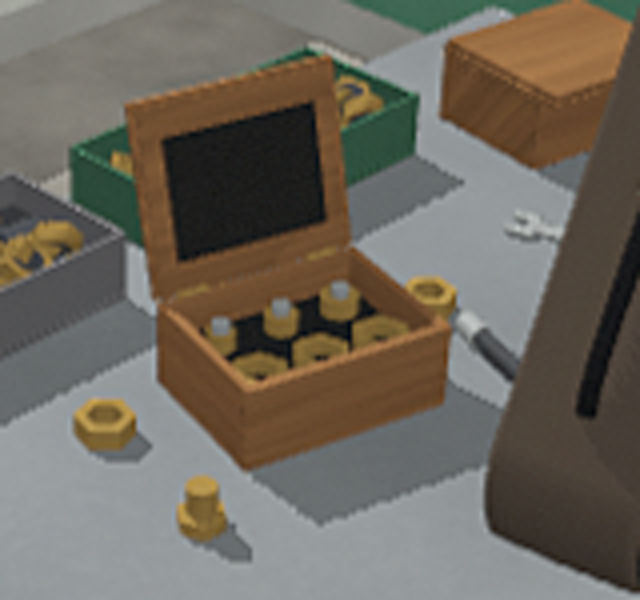

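In c1 the rim corners are front-right (285,60) and front-left (549,180), with bottom back corners at (158,285) and (425,422). The lid's free corners are at (45,75) and (365,235). In c2 front-left bottom is (248,468), the rim corners are (243,388) and (448,322), and the lid corners are (128,108) and (330,60).

```bash
cat > g.py <<'E'
import numpy as np
from plant import *
def ray(n,u,v):
    c=calibration(n); d=np.array([(u-c['cx'])/c['fx'],-(v-c['cy'])/c['fy'],-1.]); d=np.array(c['attitude'])@d
    return np.array(c['xyz']),d/np.linalg.norm(d)
def pl(n,u,v,z):
    o,d=ray(n,u,v); return o+d*(z-o[2])/d[2]
def tri(p,q):
    (o,d),(e,f)=ray(*p),ray(*q); A=np.array([d,-f]).T; t=np.linalg.lstsq(A,e-o,rcond=None)[0]
    a,b=o+t[0]*d,e+t[1]*f; return (a+b)/2,np.linalg.norm(a-b)
S=lambda u,v:("scene",160+(u+.5)/4-.5,170+(v+.5)/4-.5)
D=lambda u,v:("side",220+(u+.5)/4-.5,130+(v+.5)/4-.5)
def proj(n,P):
    c=calibration(n); p=np.array(c['attitude']).T@(np.array(P)-np.array(c['xyz'])); return c['cx']+c['fx']*p[0]/-p[2],c['cy']+c['fy']*p[1]/p[2]
E
python3 - <<'E'
from g import *
np.set_printoptions(precision=1,suppress=True)
for k,a,b in [("FL top",(549,180),(243,388)),("FR top",(285,60),(448,322)),("lidL",(358,238),(128,108)),("lidR",(45,75),(330,60)),("BL bot",(425,422),(160,382)),("nutC",(220,432),(220,432))][:5]: print(k,*tri(S(*a),D(*b)))
for k,a,z in [("FLt",(549,180),80),("FRt",(285,60),80),("BLb",(425,422),0),("BRb",(158,285),0),("nutc",(220,425),20),("nuta",(572,405),20),("nutb",(78,207),20),("plug",(665,265),0),("gaugeL",(240,60),12),("gaugeR",(160,115),12),("grey",(232,508),55),("green",(108,470),55)]: print("sc",k,pl(*S(*a),z))
for k,a,z in [("FLb",(248,468),0),("FRb",(443,400),0),("FLt",(243,388),80),("FRt",(448,322),80),("BLb",(160,382),0),("BLt",(160,303),80),("nuta",(104,413),20),("nutb",(433,288),20),("plug",(204,525),0),("greytop",(124,240),55),("greybot",(124,300),0),("greenC",(417,97),50),("greenCb",(414,157),0)]: print("si",k,pl(*D(*a),z))
# case fit
from scipy.optimize import least_squares
obs=[(S(549,180),-75,100,80),(S(285,60),-75,-100,80),(S(425,422),75,100,0),(S(158,285),75,-100,0),(D(248,468),-75,100,0),(D(443,400),-75,-100,0),(D(243,388),-75,100,80),(D(448,322),-75,-100,80),(D(160,382),75,100,0)]
def W(p,x,y,z): c,s=np.cos(p[2]),np.sin(p[2]); return [p[0]+c*x-s*y,p[1]+s*x+c*y,z]
def res(p): return np.concatenate([np.array(proj(o[0],W(p,*q)))-o[1:] for o,*q in obs])
r=least_squares(res,[650,0,0]); print(r.x,np.degrees(r.x[2]),r.fun)
E
```

```text
FL top [531.2  32.   80.8] 1.0603379076139832
FR top [ 479.9 -159.3   81.1] 3.1102688838752495
lidL [724.7 -23.3 236.9] 2.4710597172501223
lidR [ 670.6 -212.4  239.2] 1.086797708411548
BL bot [669.4  -6.8  -2. ] 2.3154601547642613
sc FLt [531.   32.4  80. ]
sc FRt [ 480.3 -158.3   80. ]
sc BLb [671.4  -5.4   0. ]
sc BRb [ 620.9 -199.2    0. ]
sc nutc [ 719.9 -116.8   20. ]
sc nuta [647.5  78.9  20. ]
sc nutb [ 590.2 -265.2   20. ]
sc plug [512.5 109.3  -0. ]
sc gaugeL [ 428.  -215.1   12. ]
sc gaugeR [ 493.1 -248.9   12. ]
sc grey [788.1 -80.2  55. ]
sc green [ 785.1 -154.6   55. ]
si FLb [528.1  26.2   0. ]
si FRb [ 479.7 -164.2   -0. ]
si FLt [532.   30.6  80. ]
si FRt [ 481.3 -163.    80. ]
si BLb [667.3  -6.3   0. ]
si BLt [668.8  -7.8  80. ]
si nuta [645.6  78.1  20. ]
si nutb [ 583.7 -272.1   20. ]
si plug [500.2 103.9  -0. ]
si greytop [797.8 -84.3  55. ]
si greybot [786.6 -73.2   0. ]
si greenC [ 810.2 -511.6   50. ]
si greenCb [ 784.3 -481.8    0. ]
[575.3 -83.7  -0.3] -14.676816413169197 [ 0.2 -0.9 -0.8 -1.  -0.4  0.6 -0.3  0.5 -1.3  0.8 -0.   0.6  0.5  0.7
  0.6  0.6 -1.2 -0.7]
```

```bash
python3 - <<'E'
import plant; print([n for n in dir(plant) if n[0]!='_']); print(getattr(plant,'grip_point_offset',None))
E
```

```text
['IKError', 'calibration', 'finish_job', 'grip_point_offset', 'read_state', 'snapshot']
18.8
```

Emit:
send_rows([
  [1,0.03,0,-0.02,0,0,0],
  [1,0.03,0,-0.02,0,0,0],
  [1,0.03,0,-0.02,0,0,0],
  [1,0.03,0,-0.02,0,0,0],
  [1,0.03,0,-0.02,0,0,0],
  [1,0.03,0,-0.02,0,0,0],
  [1,0.03,0,-0.02,0,0,0],
  [1,0.03,0,-0.02,0,0,0],
  [1,0.03,0,-0.02,0,0,0],
  [1,0.03,0,-0.02,0,0,0],
  [1,0,0,0,0.1,0,0],
  [1,0,0,0,0.1,0,0],
  [1,0,0,0,0.1,0,0],
  [1,0,0,0,0.1,0,0],
  [1,0,0,0,0,0,0],
], force=20)

```text
t: 1.35
eef_pos: [466.5, -514.4, 410.4]
ee_rot: [[0.958, 0.261, -0.116], [0.285, -0.879, 0.382], [-0.002, -0.399, -0.917]]
wrist_force: [0.6, -0.2, -1.7]
grip_width: 0.024
grasp_force: 0.0
```

```bash
cat >> g.py <<'E'
from scipy.spatial.transform import Rotation as Ro
rz=lambda a:Ro.from_euler('z',a,degrees=True).as_matrix(); ry=lambda a:Ro.from_euler('y',a,degrees=True).as_matrix()
def fkR(q,s=1): return rz(q[0])@ry(q[1]+q[2])@rz(s*q[3])@ry(q[4])@rz(q[5])@rz(90)
E
python3 - <<'E'
from g import *
np.set_printoptions(precision=3,suppress=True)
s=read_state();q=np.array(s['joint_positions']);print(s['t'],q,s['eef_pos'],s['grip_width']);print(np.array(s['ee_rot']))
print(fkR(q,1));print(fkR(q,-1))
E
```

```text
1.35 [-55.906  40.107  41.932   7.859 120.273  20.157] [ 466.545 -514.405  410.42 ] 0.02418433320430881
[[ 0.958  0.261 -0.116]
 [ 0.285 -0.879  0.382]
 [-0.002 -0.399 -0.917]]
[[ 0.958  0.261 -0.116]
 [ 0.285 -0.879  0.382]
 [-0.002 -0.399 -0.917]]
[[ 0.939  0.147 -0.311]
 [ 0.229 -0.941  0.249]
 [-0.256 -0.305 -0.917]]
```

```bash
cat >> g.py <<'E'
from scipy.optimize import least_squares
def fk(q,L):
    a1,h,L2,L3,Lt,d=L; q=np.asarray(q); r=np.radians(q)
    R=fkR(q); w=np.array([a1+L2*np.sin(r[1])+L3*np.sin(r[1]+r[2]),d,h+L2*np.cos(r[1])+L3*np.cos(r[1]+r[2])])
    return rz(q[0])@w+Lt*R[:,2],R
LO=np.array([-177.58,-47.91,2.72,-65.01,3.68,-153.87]);HI=np.array([177.58,125.51,160,245.01,167.84,153.87])
def ik(p,R,L,q0):
    f=lambda q:np.concatenate([(fk(q,L)[0]-p)/10,(fk(q,L)[1]-R).ravel()*20])
    r=least_squares(f,np.clip(q0,LO+.1,HI-.1),bounds=(LO,HI)); return r.x,np.abs(r.fun).max()
ang=np.radians(-14.68); ex=np.array([np.cos(ang),np.sin(ang),0]); ey=np.array([-ex[1],ex[0],0]); k=np.array([0,0,1.])
H=np.array([575.3,-83.7,80.5])+75*ex
def C(x,y,z): return H+x*ex+y*ey+np.array([0,0,z])   # hinge coords: x back, y left, z up from hinge
def Rt(phi,s=1):
    p=np.radians(phi); z=np.cos(p)*ey-np.sin(p)*k; y=s*ex; return np.column_stack([np.cross(y,z),y,z])
E
cat > fit.py <<'E'
from g import *
obs=[([-79.389,28.126,89.318,0,62.55,-6.05],[179.222,-598.771,214.661]),([-55.906,40.107,41.932,7.859,120.273,20.157],[466.545,-514.405,410.42])]
P0=np.array([50,400,450,450,300,66])
E
python3 - <<'E'
from fit import *
np.set_printoptions(precision=1,suppress=True)
for P in (P0,[0,400,450,450,300,66],[0,300,400,400,250,66]):
    P=np.array(P); r=least_squares(lambda L:np.concatenate([*(fk(q,L)[0]-p for q,p in obs),(L-P)*1e-3]),P);L=r.x;print(L,abs(r.fun).max())
    for s in (1,-1):
      for phi in (20,35,50):
        for nm,p in (("push",C(80,-150,140)),("catchhi",C(-110,-80,115)),("shut",C(-168,-80,-15))):
          best=min((ik(p,Rt(phi,s),L,np.array([-40,40,60,q4,100,q6])) for q4 in (45,120) for q6 in (-120,0,120)),key=lambda t:t[1]); print(s,phi,nm,best[0],round(best[1],2))
E
```

```text
[-102.    46.   724.3  430.5  271.7   65.9] 0.35399861695072626
1 20 push [-44.3  47.8  72.8  57.  103.  -39.8] 0.0
1 20 catchhi [-47.4  37.  104.3  52.3  92.9 -58.2] 0.0
1 20 shut [-50.7  44.4 115.7  50.1  82.3 -73.9] 0.0
1 35 push [-42.2  44.4  71.5  46.8  95.2 -36.7] 0.0
1 35 catchhi [-44.7  32.4 102.9  45.6  83.1 -52.2] 0.0
1 35 shut [-47.8  38.8 115.9  46.5  70.9 -67.7] 0.0
1 50 push [-39.1  41.3  70.8  35.9  87.6 -32.4] 0.0
1 50 catchhi [-40.5  28.5 101.9  37.1  73.6 -44.4] 0.0
1 50 shut [-43.3  33.9 116.2  41.   59.3 -59.5] 0.0
-1 20 push [-44.3  47.8  72.8  57.  103.  140.2] 0.0
-1 20 catchhi [-47.4  37.  104.3  52.3  92.9 121.8] 0.0
-1 20 shut [-50.7  44.4 115.7  50.1  82.3 106.1] 0.0
-1 35 push [-42.2  44.4  71.5  46.8  95.2 143.3] 0.0
-1 35 catchhi [-44.7  32.4 102.9  45.6  83.1 127.8] 0.0
-1 35 shut [-47.8  38.8 115.9  46.5  70.9 112.3] 0.0
-1 50 push [-39.1  41.3  70.8  35.9  87.6 147.6] 0.0
-1 50 catchhi [-40.5  28.5 101.9  37.1  73.6 135.6] 0.0
-1 50 shut [-43.3  33.9 116.2  41.   59.3 120.5] 0.0
[-102.    46.   724.3  430.5  271.7   65.9] 0.35400598838789293
1 20 push
[... 1280 characters left out ...]
0.0
1 35 shut [-47.8  38.8 115.9  46.5  70.9 -67.7] 0.0
1 50 push [-39.1  41.3  70.8  35.9  87.6 -32.4] 0.0
1 50 catchhi [-40.5  28.5 101.9  37.1  73.6 -44.4] 0.0
1 50 shut [-43.3  33.9 116.2  41.   59.3 -59.5] 0.0
-1 20 push [-44.3  47.8  72.8  57.  103.  140.2] 0.0
-1 20 catchhi [-47.4  37.  104.3  52.3  92.9 121.8] 0.0
-1 20 shut [-50.7  44.4 115.7  50.1  82.3 106.1] 0.0
-1 35 push [-42.2  44.4  71.5  46.8  95.2 143.3] 0.0
-1 35 catchhi [-44.7  32.4 102.9  45.6  83.1 127.8] 0.0
-1 35 shut [-47.8  38.8 115.9  46.5  70.9 112.3] 0.0
-1 50 push [-39.1  41.3  70.8  35.9  87.6 147.6] 0.0
-1 50 catchhi [-40.5  28.5 101.9  37.1  73.6 135.6] 0.0
-1 50 shut [-43.3  33.9 116.2  41.   59.3 120.5] 0.0
```

```bash
cat >> g.py <<'E'
def case(p): d=np.asarray(p)-H; return np.array([d@ex,d@ey,d[2]])
E
python3 - <<'E'
from g import *
np.set_printoptions(precision=4,suppress=True)
s=read_state();R=np.array(s['ee_rot']);T=Rt(30)
rv=Ro.from_matrix(R.T@T).as_rotvec();print(rv,np.linalg.norm(rv),case(s['eef_pos']))
d=np.array(C(100,-150,110))-s['eef_pos']; print("shift in T axes",T.T@d, "tin",pl("scene",157,158,0),"spanner",pl("scene",118,200,0))
E
```

```text
[ 0.1854  0.7344 -1.0877] 1.3254391854145156 [ -71.0551 -444.206   329.9196]
shift in T axes [-43.353  171.0551 364.7497] tin [ 366.2919 -440.5301    0.    ] spanner [ 553.2391 -467.6138    0.    ]
```

Emit:
send_rows([
  [1,0,0,0,0.0155,0.0612,-0.0906],
  [1,0,0,0,0.0155,0.0612,-0.0906],
  [1,0,0,0,0.0155,0.0612,-0.0906],
  [1,0,0,0,0.0155,0.0612,-0.0906],
  [1,0,0,0,0.0155,0.0612,-0.0906],
  [1,0,0,0,0.0155,0.0612,-0.0906],
  [1,0,0,0,0.0155,0.0612,-0.0906],
  [1,0,0,0,0.0155,0.0612,-0.0906],
  [1,0,0,0,0.0155,0.0612,-0.0906],
  [1,0,0,0,0.0155,0.0612,-0.0906],
  [1,0,0,0,0.0155,0.0612,-0.0906],
  [1,0,0,0,0.0155,0.0612,-0.0906],
  [1,0,0.02,0.02,0,0,0],
  [1,0,0.02,0.02,0,0,0],
  [1,0,0.02,0.02,0,0,0],
  [1,0,0.02,0.02,0,0,0],
  [1,0,0.02,0.02,0,0,0],
  [1,0,0.02,0.02,0,0,0],
  [1,0,0.02,0.02,0,0,0],
  [1,0,0,0,0,0,0],
])

```text
t: 3.02
eef_pos: [637.0, -427.5, 342.2]
ee_rot: [[0.123, 0.968, 0.219], [0.491, -0.251, 0.834], [0.862, 0.005, -0.507]]
wrist_force: [-0.3, -0.0, 0.7]
grip_width: 0.006
grasp_force: 0.0
```

```bash
cat > st.py <<'E'
from g import *
np.set_printoptions(precision=3,suppress=True)
s=read_state();R=np.array(s['ee_rot']);T=Rt(30)
print(s['t'],"case",case(s['eef_pos']),"q",np.array(s['joint_positions']),"F",s['wrist_force'],"rotleft",Ro.from_matrix(R.T@T).as_rotvec())
def to(x,y,z): print("shift to",(x,y,z),R.T@(C(x,y,z)-np.array(s['eef_pos'])))
E
python3 - <<'E'
from st import *
to(100,-150,110)
E
```

```text
3.0167 case [  71.76 -316.92  261.75] q [-52.896  52.24   42.379  51.043 119.378 -26.305] F [-0.33  -0.015  0.652] rotleft [0.    0.008 0.006]
shift to (100, -150, 110) [-46.43   27.906 220.801]
```

Reach is fine. Next: move to the pre-push place, slip in behind the lid, and look.

Emit:
send_rows([
  [1,-0.006,0.0035,0.0276,0,0.008,0.006],
  [1,-0.006,0.0035,0.0276,0,0,0],
  [1,-0.006,0.0035,0.0276,0,0,0],
  [1,-0.006,0.0035,0.0276,0,0,0],
  [1,-0.006,0.0035,0.0276,0,0,0],
  [1,-0.006,0.0035,0.0276,0,0,0],
  [1,-0.006,0.0035,0.0276,0,0,0],
  [1,-0.006,0.0035,0.0276,0,0,0],
  [1,0.0075,0,0.013,0,0,0],
  [1,0.0075,0,0.013,0,0,0],
  [1,0.0075,0,0.013,0,0,0],
  [1,0.0075,0,0.013,0,0,0],
  [1,0.0075,0,0.013,0,0,0],
  [1,0,0,0,0,0,0],
  [1,0,0,0,0,0,0],
])

```text
t: 4.27
eef_pos: [722.3, -203.6, 193.5]
ee_rot: [[0.125, 0.967, 0.221], [0.484, -0.254, 0.837], [0.866, 0.002, -0.5]]
wrist_force: [-0.1, -0.3, 1.6]
grip_width: 0.005
grasp_force: 0.0
```

```bash
python3 - <<'E'
from st import *
import cv2
to(64,-75,110)
a=snapshot("scene")[:,:,::-1][120:320,120:340];b=snapshot("side")[:,:,::-1][60:260,200:420]
cv2.imwrite("pics/p1.png",cv2.resize(np.hstack([a,b]),None,fx=1.8,fy=1.8,interpolation=cv2.INTER_CUBIC))
E
```

```text
4.2667 case [ 97.549 -78.719 113.036] q [-37.86   50.383  69.381  52.917  92.656 -37.052] F [-0.08  -0.294  1.583] rotleft [ 0.002 -0.     0.001]
shift to (64, -75, 110) [ -0.723 -33.558   4.677]
```

View pics/p1.png

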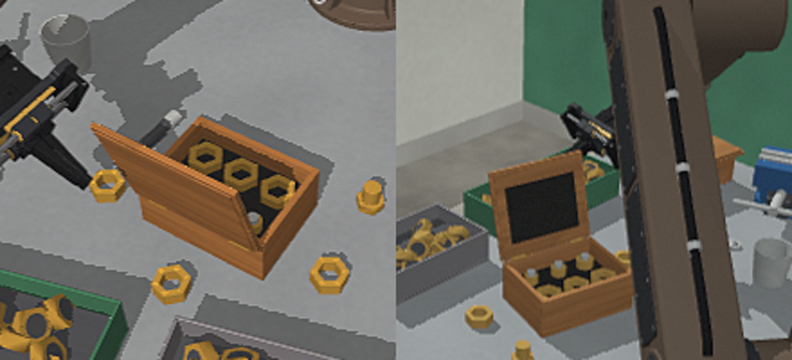

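The tip at p1 (88,187) is behind the right part of the lid, clear of nut_b and the gauge. The lid still leans back at its stop. Now pushing.

Emit:
send_rows([
  [1,-0.0005,-0.008,0.002,0,0,0],
  [1,-0.0005,-0.008,0.002,0,0,0],
  [1,0,-0.006,0,0,0,0],
  [1,0,-0.006,0,0,0,0],
  [1,0,-0.005,0,0,0,0],
  [1,0,-0.005,0,0,0,0],
  [1,0,-0.005,0,0,0,0],
  [1,0,-0.005,0,0,0,0],
  [1,0,-0.005,0,0,0,0],
  [1,0,-0.005,0,0,0,0],
  [1,0,-0.005,0,0,0,0],
  [1,0,-0.005,0,0,0,0],
  [1,0,-0.004,0,0,0,0],
  [1,0,0,0,0,0,0],
])

```text
t: 5.53
eef_pos: [652.4, -182.9, 189.8]
ee_rot: [[0.127, 0.967, 0.221], [0.483, -0.255, 0.838], [0.866, 0.0, -0.499]]
wrist_force: [0.4, 0.2, -0.5]
grip_width: 0.007
grasp_force: 0.0
```

```bash
python3 - <<'E'
from st import *
import cv2
to(3,-75,110)
a=snapshot("scene")[:,:,::-1][140:290,140:320];b=snapshot("side")[:,:,::-1][110:260,220:400]
cv2.imwrite("pics/p2.png",cv2.resize(np.hstack([a,b]),None,fx=2.2,fy=2.2,interpolation=cv2.INTER_CUBIC))
for th in (1.85,1.6,1.5,1.4):
  print(th,[((np.array(proj("side",C(-172*np.cos(th)+2*np.sin(th),y,172*np.sin(th)+2*np.cos(th))))-[220,110])*2.2+[396,0]).round(0) for y in (100,-100)])
E
```

```text
5.5333 case [ 24.758 -76.379 109.289] q [-39.977  45.325  82.05   51.634  89.427 -44.048] F [ 0.352  0.187 -0.547] rotleft [ 0.002 -0.001 -0.   ]
shift to (3, -75, 110) [  1.296 -21.76    0.805]
1.85 [array([464., 100.]), array([577.,  73.])]
1.6 [array([478., 107.]), array([592.,  79.])]
1.5 [array([483., 112.]), array([598.,  83.])]
1.4 [array([489., 118.]), array([605.,  89.])]
```

View pics/p2.png

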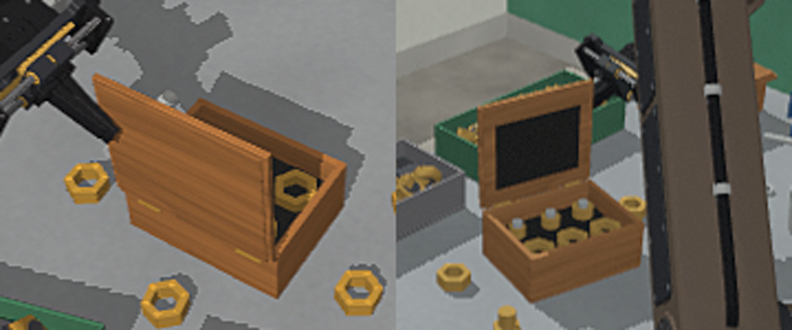

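The lid in p2 (side corners about (478,107) and (592,81)) stands at about 1.6 rad on the finger. Next is the final push past balance, then round the side and in underneath.

Emit:
send_rows([
  [1,0,-0.005,0,0,0,0],
  [1,0,-0.005,0,0,0,0],
  [1,0,-0.005,0,0,0,0],
  [1,0,-0.005,0,0,0,0],
  [1,0,-0.006,0,0,0,0],
  [1,-0.0125,0,-0.0217,0,0,0],
  [1,-0.0125,0,-0.0217,0,0,0],
  [1,-0.0125,0,-0.0217,0,0,0],
  [1,-0.0017,-0.0236,0.001,0,0,0],
  [1,-0.0017,-0.0236,0.001,0,0,0],
  [1,-0.0017,-0.0236,0.001,0,0,0],
  [1,-0.0017,-0.0236,0.001,0,0,0],
  [1,-0.0017,-0.0236,0.001,0,0,0],
  [1,0,0,0,0,0,0],
])

```text
t: 6.8
eef_pos: [491.5, -217.7, 179.8]
ee_rot: [[0.129, 0.967, 0.221], [0.481, -0.255, 0.839], [0.867, -0.002, -0.498]]
wrist_force: [0.6, -0.4, -0.1]
grip_width: 0.005
grasp_force: 0.0
```

```bash
python3 - <<'E'
from st import *
import cv2
to(-118,-80,99)
a=snapshot("scene")[:,:,::-1][140:290,140:320];b=snapshot("side")[:,:,::-1][110:260,220:400]
cv2.imwrite("pics/p3.png",cv2.resize(np.hstack([a,b]),None,fx=2.2,fy=2.2,interpolation=cv2.INTER_CUBIC))
for th in (1.45,1.35,1.25,1.15,1.05,.95,.85):
  print(th,[((np.array(proj("side",C(-172*np.cos(th)+2*np.sin(th),y,172*np.sin(th)+2*np.cos(th))))-[220,110])*2.2+[396,0]).round(0) for y in (100,-100)])
E
```

```text
6.8 case [-122.111 -150.886   99.283] q [-52.028  39.537  98.413  43.639  88.964 -57.687] F [ 0.649 -0.438 -0.064] rotleft [ 0.001 -0.002 -0.002]
shift to (-118, -80, 99) [35.071  3.961 61.613]
1.45 [array([486., 115.]), array([601.,  86.])]
1.35 [array([492., 121.]), array([608.,  92.])]
1.25 [array([498., 129.]), array([614.,  99.])]
1.15 [array([503., 138.]), array([619., 107.])]
1.05 [array([508., 147.]), array([625., 116.])]
0.95 [array([514., 157.]), array([630., 125.])]
0.85 [array([518., 168.]), array([635., 135.])]
```

View pics/p3.png

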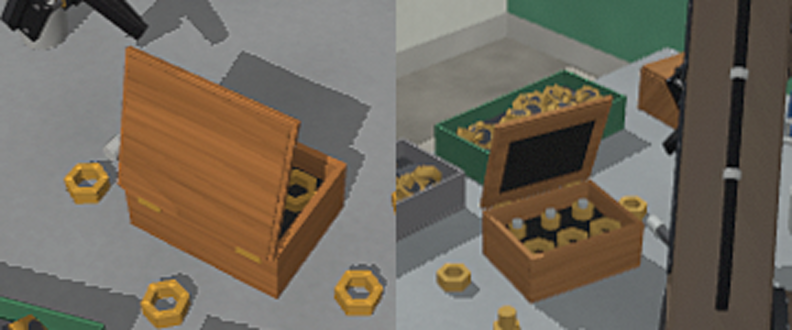

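The lid (side corners about (497,127) and (612,97)) has fallen to about 1.27 rad and is free of the fingers. Next I go in underneath and measure its angle from its dark lining, without viewing pictures.

Emit:
send_rows([
  [1,0.01,0.0025,0.0148,0,0,0],
  [1,0.01,0.0025,0.0148,0,0,0],
  [1,0.01,0.0025,0.0148,0,0,0],
  [1,0.01,0.0025,0.0148,0,0,0],
  [1,0,0,0,0,0,0],
  [1,0,0,0,0,0,0],
  [1,0,0,0,0,0,0],
])

```text
t: 7.48
eef_pos: [523.0, -153.0, 184.8]
ee_rot: [[0.126, 0.967, 0.221], [0.484, -0.255, 0.837], [0.866, 0.002, -0.5]]
wrist_force: [0.6, -0.1, 0.2]
grip_width: 0.002
grasp_force: 0.0
```

```bash
cat > lid.py <<'E'
from st import *
import cv2
from scipy.optimize import brentq
def cen(im):
    m=(im.max(2)<45).astype(np.uint8); m[:, :240]=0; m[:,305:]=0; m[:130]=0; m[235:]=0
    n,l,st,c=cv2.connectedComponentsWithStats(m,connectivity=4)
    return [(tuple(st[i][:5]),c[i].round(1)) for i in range(1,n) if st[i][4]>60]
def pj(th,r=None): return np.array(proj("side",C(-RC*np.cos(th),0,RC*np.sin(th))))
RC=86
E
python3 - <<'E'
from lid import *
to(-112,-80,104)
im=snapshot("side"); cv2.imwrite("pics/s4.png",im[:,:,::-1]); print(read_state()['t'],cen(im))
print("ref",cen(cv2.imread("pics/side0.png")))
for th in (1.85,1.2,1.1,1.0,.9,.8): print(th,pj(th))
E
```

```text
7.4833 case [-108.056  -80.281  104.308] q [-45.752  37.835 101.413  48.229  84.962 -55.909] F [ 0.624 -0.063  0.208] rotleft [ 0.002 -0.     0.001]
shift to (-112, -80, 104) [-0.123 -3.945  0.39 ]
7.5333 [((np.int32(268), np.int32(171), np.int32(37), np.int32(27), np.int32(589)), array([287.5, 183.8])), ((np.int32(293), np.int32(204), np.int32(12), np.int32(11), np.int32(66)), array([298.2, 209.5])), ((np.int32(277), np.int32(209), np.int32(16), np.int32(13), np.int32(93)), array([284.3, 214.6]))]
ref [((np.int32(261), np.int32(156), np.int32(40), np.int32(39), np.int32(1137)), array([280.8, 174.8])), ((np.int32(293), np.int32(204), np.int32(12), np.int32(11), np.int32(66)), array([298.2, 209.5])), ((np.int32(277), np.int32(209), np.int32(16), np.int32(13), np.int32(94)), array([284.4, 214.6]))]
1.85 [280.672 173.726]
1.2 [289.027 181.386]
1.1 [290.222 183.331]
1.0 [291.353 185.432]
0.9 [292.407 187.666]
0.8 [293.371 190.007]
```

Emit:
send_rows([
  [1,0,0,0,0,0,0],
  [1,0,0,0,0,0,0],
  [1,0,0,0,0,0,0],
  [1,0,0,0,0,0,0],
  [1,0,0,0,0,0,0],
  [1,-0.0007,-0.001,0.0004,0,0,0],
  [1,-0.001,-0.0014,0.0006,0,0,0],
  [1,-0.0015,-0.0024,0.0009,0,0,0],
  [1,-0.0015,-0.0024,0.0009,0,0,0],
  [1,-0.0015,-0.0024,0.0009,0,0,0],
  [1,-0.0015,-0.0024,0.0009,0,0,0],
  [1,-0.0015,-0.0024,0.0009,0,0,0],
])

```text
t: 8.53
eef_pos: [508.5, -148.6, 173.9]
ee_rot: [[0.127, 0.967, 0.222], [0.483, -0.255, 0.838], [0.866, 0.001, -0.499]]
wrist_force: [0.3, -0.4, -1.8]
grip_width: 0.004
grasp_force: 0.3
```

```bash
python3 - <<'E'
from st import *
import cv2
a=snapshot("scene")[:,:,::-1][140:290,140:320];b=snapshot("side")[:,:,::-1][110:260,220:400]
cv2.imwrite("pics/p5.png",cv2.resize(np.hstack([a,b]),None,fx=2.2,fy=2.2,interpolation=cv2.INTER_CUBIC))
for th in (.95,.85,.75,.65,.55):
  print(th,[((np.array(proj("side",C(-172*np.cos(th)+2*np.sin(th),y,172*np.sin(th)+2*np.cos(th))))-[220,110])*2.2+[396,0]).round(0) for y in (100,-100)])
for t in (.6,.4,.2,.1,0.04,0): to(-161*np.cos(t)+2*np.sin(t)-13,-80,161*np.sin(t)+2*np.cos(t)-23)
E
```

```text
8.5333 case [-123.156  -79.729   93.373] q [-46.478  37.986 103.793  47.904  83.63  -58.064] F [ 0.312 -0.398 -1.819] rotleft [ 0.002 -0.001 -0.   ]
0.95 [array([514., 157.]), array([630., 125.])]
0.85 [array([518., 168.]), array([635., 135.])]
0.75 [array([523., 179.]), array([639., 146.])]
0.65 [array([527., 191.]), array([643., 157.])]
0.55 [array([530., 203.]), array([646., 168.])]
shift to (np.float64(-144.74974905366813), -80, np.float64(69.55810944642005)) [-20.771 -21.615  11.613]
shift to (np.float64(-160.5119833498472), -80, np.float64(41.5384750996985)) [-45.049 -37.403  25.573]
shift to (np.float64(-170.3933803708498), -80, np.float64(10.945895413687339)) [-71.555 -47.313  40.829]
shift to (np.float64(-172.99600377646848), -80, np.float64(-4.9368115893046145)) [-85.316 -49.931  48.755]
shift to (np.float64(-173.79123850404417), -80, np.float64(-14.563316982629944)) [-93.656 -50.735  53.561]
shift to (np.float64(-174.0), -80, np.float64(-21.0)) [-99.233 -50.949  56.775]
```

View pics/p5.png

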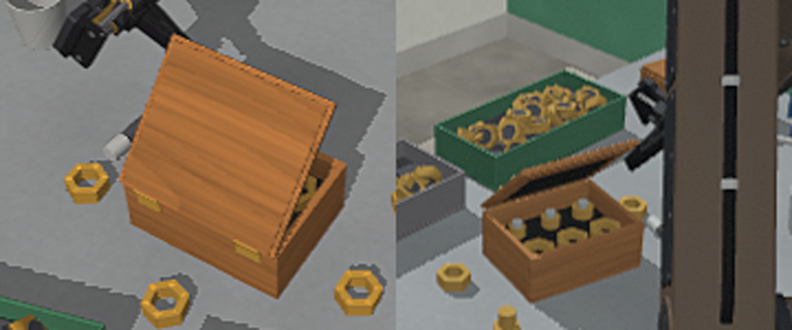

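Caught: the side corner at (522,176) puts the lid at about 0.78 rad, resting on the fingers with about 1.8 N downward. Lowering slowly.

Emit:
send_rows([
  [1,-0.0021,-0.0022,0.0012,0,0,0],
  [1,-0.0021,-0.0022,0.0012,0,0,0],
  [1,-0.0021,-0.0022,0.0012,0,0,0],
  [1,-0.0021,-0.0022,0.0012,0,0,0],
  [1,-0.0021,-0.0022,0.0012,0,0,0],
  [1,-0.0021,-0.0022,0.0012,0,0,0],
  [1,-0.0021,-0.0022,0.0012,0,0,0],
  [1,-0.0021,-0.0022,0.0012,0,0,0],
  [1,-0.0021,-0.0021,0.0012,0,0,0],
  [1,-0.0021,-0.002,0.0012,0,0,0],
  [1,-0.0024,-0.0016,0.0014,0,0,0],
  [1,-0.0024,-0.0016,0.0014,0,0,0],
  [1,-0.0024,-0.0016,0.0014,0,0,0],
  [1,-0.0024,-0.0016,0.0014,0,0,0],
  [1,-0.0024,-0.0016,0.0014,0,0,0],
  [1,-0.0024,-0.0016,0.0014,0,0,0],
  [1,-0.0024,-0.0016,0.0014,0,0,0],
  [1,-0.0024,-0.0016,0.0014,0,0,0],
  [1,-0.0024,-0.0016,0.0014,0,0,0],
  [1,-0.0024,-0.0016,0.0014,0,0,0],
])

```text
t: 10.3
eef_pos: [472.4, -139.1, 121.8]
ee_rot: [[0.126, 0.967, 0.222], [0.483, -0.255, 0.837], [0.866, 0.001, -0.5]]
wrist_force: [-0.4, -0.3, -1.9]
grip_width: 0.005
grasp_force: 0.6
```

```bash
python3 - <<'E'
from st import *
for t in (.4,.2,.1,0.04,0): to(-161*np.cos(t)+2*np.sin(t)-13,-80,161*np.sin(t)+2*np.cos(t)-23)
E
```

```text
10.3 case [-160.456  -79.677   41.309] q [-48.53   41.209 109.855  47.43   78.188 -65.803] F [-0.381 -0.302 -1.907] rotleft [ 0.003 -0.001  0.   ]
shift to (np.float64(-160.5119833498472), -80, np.float64(41.5384750996985)) [ 0.037 -0.055 -0.395]
shift to (np.float64(-170.3933803708498), -80, np.float64(10.945895413687339)) [-26.463  -9.978  14.862]
shift to (np.float64(-172.99600377646848), -80, np.float64(-4.9368115893046145)) [-40.222 -12.602  22.79 ]
shift to (np.float64(-173.79123850404417), -80, np.float64(-14.563316982629944)) [-48.561 -13.411  27.596]
shift to (np.float64(-174.0), -80, np.float64(-21.0)) [-54.137 -13.629  30.811]
```

Emit:
send_rows([
  [1,-0.0024,-0.0011,0.0014,0,0,0],
  [1,-0.0024,-0.0011,0.0014,0,0,0],
  [1,-0.0024,-0.0011,0.0014,0,0,0],
  [1,-0.0024,-0.001,0.0014,0,0,0],
  [1,-0.0024,-0.001,0.0014,0,0,0],
  [1,-0.0024,-0.001,0.0014,0,0,0],
  [1,-0.0024,-0.0008,0.0013,0,0,0],
  [1,-0.0024,-0.0008,0.0013,0,0,0],
  [1,-0.0024,-0.0007,0.0013,0,0,0],
  [1,-0.0024,-0.0007,0.0013,0,0,0],
  [1,-0.0024,-0.0006,0.0013,0,0,0],
  [1,-0.0018,-0.0004,0.001,0,0,0],
  [1,-0.0018,-0.0004,0.001,0,0,0],
  [1,-0.0016,-0.0003,0.0009,0,0,0],
  [1,-0.0016,-0.0003,0.0009,0,0,0],
  [1,-0.0015,-0.0003,0.0009,0,0,0],
  [1,-0.0014,-0.0003,0.0008,0,0,0],
  [1,-0.0014,-0.0002,0.0008,0,0,0],
  [1,-0.0014,-0.0002,0.0008,0,0,0],
  [1,-0.0014,-0.0002,0.0008,0,0,0],
])

```text
t: 11.97
eef_pos: [460.3, -136.2, 75.7]
ee_rot: [[0.126, 0.967, 0.222], [0.483, -0.255, 0.838], [0.866, 0.001, -0.499]]
wrist_force: [-1.3, 0.2, -1.4]
grip_width: 0.006
grasp_force: 0.6
```

```bash
python3 - <<'E'
from st import *
import cv2
for t in (.1,0.04,0): to(-161*np.cos(t)+2*np.sin(t)-13,-80,161*np.sin(t)+2*np.cos(t)-23)
a=snapshot("scene")[:,:,::-1][140:290,140:320];b=snapshot("side")[:,:,::-1][110:260,220:400]
cv2.imwrite("pics/p6.png",cv2.resize(np.hstack([a,b]),None,fx=2.2,fy=2.2,interpolation=cv2.INTER_CUBIC))
E
```

```text
11.9667 case [-172.934  -79.934   -4.816] q [-49.29   45.561 111.888  47.944  74.149 -70.891] F [-1.318  0.239 -1.381] rotleft [ 0.002 -0.001  0.   ]
shift to (np.float64(-172.99600377646848), -80, np.float64(-4.9368115893046145)) [-0.137 -0.062  0.003]
shift to (np.float64(-173.79123850404417), -80, np.float64(-14.563316982629944)) [-8.478 -0.869  4.809]
shift to (np.float64(-174.0), -80, np.float64(-21.0)) [-14.054  -1.085   8.023]
```

View pics/p6.png

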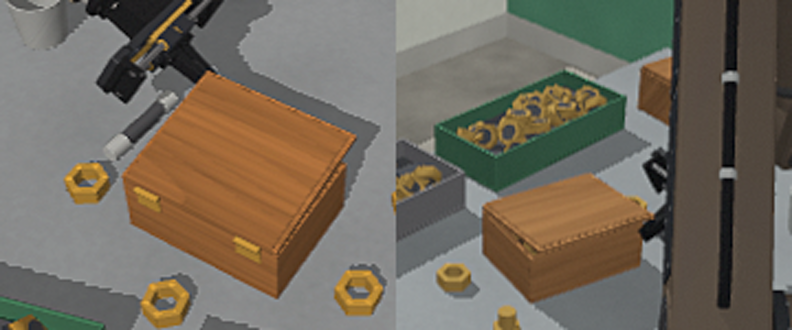

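Nearly shut at about 0.1 rad, with nothing else disturbed. Last part very slowly.

Emit:
send_rows([
  [1,-0.0009,-0.0001,0.0005,0,0,0],
  [1,-0.0009,-0.0001,0.0005,0,0,0],
  [1,-0.0009,-0.0001,0.0005,0,0,0],
  [1,-0.0009,-0.0001,0.0005,0,0,0],
  [1,-0.0009,-0.0001,0.0005,0,0,0],
  [1,-0.0009,-0.0001,0.0005,0,0,0],
  [1,-0.0009,-0.0001,0.0005,0,0,0],
  [1,-0.0009,-0.0001,0.0005,0,0,0],
  [1,-0.0009,-0.0001,0.0005,0,0,0],
  [1,-0.0009,-0.0001,0.0005,0,0,0],
  [1,-0.0009,0,0.0005,0,0,0],
  [1,-0.0009,0,0.0005,0,0,0],
  [1,-0.0009,0,0.0005,0,0,0],
  [1,-0.0009,0,0.0005,0,0,0],
  [1,-0.0009,0,0.0005,0,0,0],
  [1,-0.0009,0,0.0005,0,0,0],
  [1,-0.0009,0,0.0005,0,0,0],
  [1,-0.0009,0,0.0005,0,0,0],
  [1,-0.0009,0,0.0005,0,0,0],
  [1,-0.0009,0,0.0005,0,0,0],
])

```text
t: 13.73
eef_pos: [459.4, -136.3, 55.2]
ee_rot: [[0.126, 0.967, 0.222], [0.483, -0.255, 0.838], [0.866, 0.001, -0.499]]
wrist_force: [0.1, 0.4, -0.5]
grip_width: 0.006
grasp_force: 0.0
```

```bash
python3 - <<'E'
from st import *
E
```

```text
13.7333 case [-173.823  -80.277  -25.276] q [-49.38   47.725 112.01   48.391  72.654 -72.695] F [ 0.068  0.386 -0.542] rotleft [ 0.002 -0.001  0.   ]
```

Emit:
send_rows([
  [1,-0.0009,0,0.0005,0,0,0],
  [1,-0.0009,0,0.0005,0,0,0],
  [1,-0.0009,0,0.0005,0,0,0],
  [1,-0.0009,0,0.0005,0,0,0],
  [1,-0.0009,0,0.0005,0,0,0],
  [1,-0.0009,0,0.0005,0,0,0],
  [1,-0.0009,0,0.0005,0,0,0],
  [1,-0.0009,0,0.0005,0,0,0],
])

```text
t: 14.4
eef_pos: [459.3, -136.4, 46.9]
ee_rot: [[0.126, 0.967, 0.222], [0.483, -0.255, 0.838], [0.866, 0.001, -0.499]]
wrist_force: [-0.1, -0.3, 0.2]
grip_width: 0.001
grasp_force: 0.0
```

```bash
python3 - <<'E'
from st import *
E
```

```text
14.4 case [-173.872  -80.413  -33.612] q [-49.39   48.618 111.98   48.575  72.081 -73.372] F [-0.055 -0.316  0.195] rotleft [ 0.002 -0.001  0.   ]
```

Force gone: the lid is off the fingers and shut. Withdraw along the fingers, then look.

Emit:
send_rows([
  [1,0,0,-0.01,0,0,0],
  [1,0,0,-0.02,0,0,0],
  [1,0,0,-0.02,0,0,0],
  [1,0,0,-0.02,0,0,0],
  [1,0,0,-0.025,0,0,0],
  [1,0.01,0,-0.025,0,0,0],
  [1,0.015,0,-0.025,0,0,0],
  [1,0.02,0,-0.02,0,0,0],
  [1,0.02,0,-0.02,0,0,0],
  [1,0.02,0,-0.01,0,0,0],
  [1,0,0,0,0,0,0],
  [1,0,0,0,0,0,0],
  [1,0,0,0,0,0,0],
])

```text
t: 15.48
eef_pos: [426.4, -258.7, 217.7]
ee_rot: [[0.127, 0.967, 0.221], [0.483, -0.255, 0.838], [0.866, 0.001, -0.499]]
wrist_force: [0.7, 0.5, -0.8]
grip_width: 0.002
grasp_force: 0.0
```

```bash
python3 - <<'E'
from st import *
import cv2
a=snapshot("scene")[:,:,::-1][110:290,110:310];b=snapshot("side")[:,:,::-1][100:280,210:410]
cv2.imwrite("pics/p7.png",cv2.resize(np.hstack([a,b]),None,fx=2,fy=2,interpolation=cv2.INTER_CUBIC))
E
```

```text
15.4833 case [-174.646 -207.045  137.196] q [-59.239  35.77   98.844  38.371  94.643 -59.373] F [ 0.665  0.526 -0.803] rotleft [ 0.002 -0.001 -0.   ]
```

View pics/p7.png

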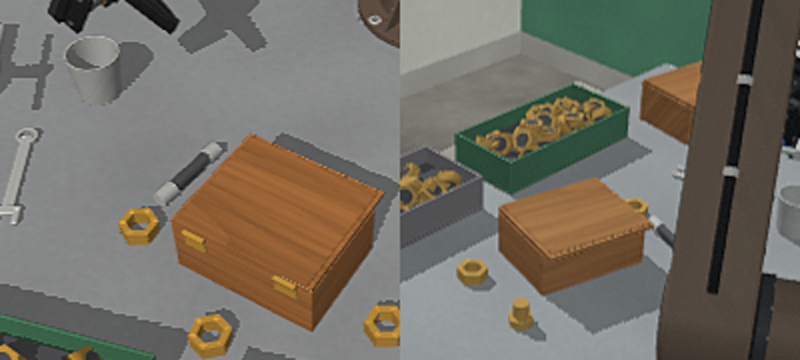

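The lid (scene crop corners about (250,135) and (383,190)) lies flat and shut. The nuts, gauge, tin and plug are in place and the gripper is clear.

```bash
python3 -c "from plant import *; print(finish_job())"
```

```text
the job is handed in; nothing more can be done
None
```

The lid was pushed past upright and let fall, caught on the outside of the shut fingers at about 0.8–0.9 rad, and lowered slowly until shut; nothing else appears moved in the last pictures, the arm is clear, and the job is handed in at about 15.5 s.

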